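Click the stock wheel round to five

ROBOT

A 7-joint arm with a two-finger parallel gripper is mounted at the origin on the work surface. World frame = base frame: x ahead of the robot, y to its left, z up, the work surface at z = 0. Lengths are in mm, angles in rad, forces in N, time in s.
With the tool pointing down it reaches from about 400 to 875 mm from the base axis. Payload 4.4 kg.
Tool frame: the origin (TCP) lies midway between the tips of the shut fingers; the grasp point (between the pads) lies 19 mm behind it; z points along the fingers, y is the line along which they close (so a half turn about z gives the same grasp; the last joint's range is limited). The gripper opens to 85 mm and grips with 20 to 120 N. Pads are 22 mm wide; open, the fingers measure 114 mm over their backs; the gripper's body (76 mm by 85 mm) begins 54 mm behind the grasp point. The pads swing forward as they close: fully open they stand 13 mm farther back than shut.
Start: joints at [-1.345, 0.628, 0.038, 1.517, -0.027, 0.996, -0.02], TCP at [186.965, 622.545, 231.313] pointing down, gripper open.
Joint ranges: [-3.06, 3.06], [-0.37, 2.12], [-1.25, 1.32], [0.18, 2.47], [-1.1, 4.24], [0.23, 1.98], [-2.94, 2.94]. Speed limits (rad/s): [2.57, 2.57, 3.14, 3.14, 3.14, 3.14, 3.14].

INTERFACE

Orientations are given as [roll, pitch, yaw] about the fixed x, y, z axes, in that order (R = Rz(yaw) Ry(pitch) Rx(roll)).
In Python, from cell import ctrl gives the robot as it stands. The module is installed in compiled form; this text tells all that it offers.
- The arm moves only by the tool step_arm, never from a script. Its argument "commands" is one flat list of numbers, 7 for each row, row after row: the shift along the tool's x, y, z in cm, then the turn, a rotation vector about the tool's x, y, z in rad, then the opening, from 0 (shut) to 1 (fully open). A call has 1 to 10 rows; each row is the pose to reach, as a shift and turn from the pose commanded when the call began, along the tool's axes at that moment; what a row does not reach only later rows make up. A row lasts 1/10 s, in which the tool goes at most 50 mm and 8.59 degrees, less where a joint would pass 70% of its speed; a pose out of reach is approached as far as the arm can. A call with a gripper value outside its range is refused whole. The fingers move at their own pace and stop on an object; the grip force is fixed at half the most. Time passes only in rows, so rows that repeat a pose let the fingers close. It gives the time, the measured TCP pose, the force, the opening and the grip force at its end, in the units of the state.
- ctrl.read_state(): the state, without advancing time (a new reading comes with each control period).
- ctrl.get_image(name): name is "scene" or "top"; returns a dict with "image" (400x640x3 uint8, red, green, blue), "range_z" (400x640 float32, mm along the optical axis (not along the pixel's ray), 0 where there is no reading), "vfov" (degrees; the focal length in pixels is half the picture's height over the tangent of half this angle, whatever the lens; pixels are square), "cx", "cy" (the principal point, pixels), "D" ([k1, k2, p1, p2, k3] as OpenCV has them; the pictures are not rectified), "world_to_cam" (4x4, takes a point from world to camera coordinates). Camera axes: x right, y down, z forward; pixel columns grow to the right and rows downward; lengths in mm; the calibration is good to about 2 mm. A picture is of the moment at which its call begins.
- ctrl.finish_job(): hands the job in; it is judged then, once.
The state is a dict: "clock": time; "qpos": joint angles; "qd": joint speeds; "tau": joint torques, N m; "eef_pos": TCP position; "tool_rot": TCP orientation; "force": force on the tool from outside, world axes, zero at the start; "torque": the same for the moment, N m; "width": finger opening in mm; "gripper_force": force on a finger pad.
Only numpy, scipy, OpenCV 4.12 (cv2) and the standard library are available. Lean on these libraries where they do the work, as an engineer would, in place of code of your own. Each camera call takes 0.05 s, during which the arm holds its last target. There are 200 camera calls.

TASK

There are now five cartons on the storeroom shelf: with a fingertip, gently flick the edge of the stock counter's black star wheel clockwise (seen from above), as many clicks as it takes, until its raised rib points at the group of five studs and rests in that click, without ever running past it. Do not lift the counter or drag or turn it about on the table, leave the carton, tin and jar beside it where they stand, and finish clear of everything.

Things in the scene. Friction and masses are not known exactly. Their poses are not given: they have to be found in the camera images.
- counter: the stock counter: a round green-painted metal base, 164 mm in diameter, 14 mm thick, about 1.7 kg, standing loose on the table, carrying the star wheel. Origin at the centre of its underside, z up along the wheel's axle. On its rim: no stud in the +x direction, then, clockwise seen from above in steps of 45 degrees, groups of 1 to 7 low steel studs (n studs at the angle -n*45 degrees from x)
- wheel (a joint): angle of the star wheel in the base (rad), growing clockwise seen from above; n*0.785 when its rib points at the n studs, so 3.927 at five. It starts at one, two or three. A spring detent holds it at each multiple of 0.785 and snaps it to the next, without overshoot, once pushed more than half way (0.39); pushing takes 1.5 to 2 N at the star's points. Stops at -0.15 and 5.65
- wheel_centre (a point): point on the wheel's axle, 32 mm above the table, half-way up the star's points. The black wheel is a disc of 64 mm diameter, 24 to 40 mm above the table, with eight radial points every 45 degrees (one under the rib), 7 mm wide, round ends 51.5 mm from the axle, 25 to 39 mm above the table. The gaps are 32 mm wide at the ends; a fingertip can come down in them to 18 mm above the table
- rib_tip (a point): outer end of the raised aluminium rib (6 mm wide, 5 mm high, its top 44 mm above the table) that runs along the top of the wheel from the axle to one of the eight points; this point lies 48 mm from the axle, 42 mm above the table
- five_mark (a point): middle of the group of five studs on the base, 70 mm from the axle, 15 mm above the table. The studs of all groups are 2 mm high and stand 53 to 78 mm from the axle
- carton: a standing white and green food carton, 50 x 85 x 165 mm high, loose, to be left alone. Origin at the centre of its underside
- tin: a standing food tin, 74 mm in diameter, 110 mm high, loose, to be left alone. Origin at the centre of its underside
- jar: a standing closed jar, 70 mm in diameter, 105 mm high, loose, to be left alone. Origin at the centre of its underside
Mind the look-alikes: they are no part of the job. Of the things shaped like the counter, the green one is meant.

How it is judged (in metres and radians):
On the way, in this order (a step that is already met when the one before it is completed fails the run):
1. the fingers touch the stock counter's wheel (contact force between the fingers and counter above 0.1 N).
2. the rib has clicked to the five studs (value of joint wheel between 3.80699 and 4.04699 rad), for 0.2 s.
At the end, for the whole second after the job is handed in: The wheel rests in the click at the five studs (joint within 0.12 rad of 3.927, still), the counter stands flat within 30 mm of where it was and not turned by more than about 30 degrees, and the carton, tin and jar stand within 20 mm of where they were (all of step 2 and velocity of joint wheel between -0.1 and 0.1 rad/s and distance of counter from where it was at the start of the episode below 0.03 m and distance of five_mark from where it was at the start of the episode below 0.04 m and angle between counter's own z axis and vertical below 0.05 rad and distance of each of carton, tin, jar from where it was at the start of the episode below 0.02 m and angle between each of carton, tin, jar's own z axis and vertical below 0.1 rad); the robot touches nothing.
It fails at once if the wheel was run past the five studs (value of joint wheel above 4.31699 rad).
It fails at once if the counter was lifted or tipped (height (world z) of counter above 0.012 m or angle between counter's own z axis and vertical above 0.15 rad).
It fails at once if the counter was dragged or turned about (distance of counter from where it was at the start of the episode above 0.035 m or distance of five_mark from where it was at the start of the episode above 0.045 m).
It fails at once if the wheel or counter was pushed roughly (over 30 N) (contact force between the fingers and counter above 30 N).
It fails at once if a bystander was lifted, knocked over or pushed away (distance of any of carton, tin, jar from where it was at the start of the episode above 0.025 m or angle between any of carton, tin, jar's own z axis and vertical above 0.3 rad).
It also fails if it takes over 64 s, if anything falls off the work surface, if the arm or the gripper's body presses on something with over 40 N, if the wrist force passes 120 N, or if a joint passes its speed limit or range.

## Working session

There is one attempt and no reset: what is moved stays moved. The work goes in short steps, Python scripts to look and compute and a tool call to move; the robot and the scene stay as the last step left them, time stands still between calls to the robot, and variables do not carry over. Pictures are saved under pics/ and viewed, at most 10 in all, crops included, and the job is handed in when it is done.

Besides the shell and the picture viewer there is one more tool, called as a command line: name --argument value ..., lists and objects as JSON in quotes. step_arm: Moves the arm, as the interface text tells. Its arguments: {"type":"object","properties":{"commands":{"type":"array"}},"required":["commands"]}

```bash
mkdir -p pics
cat > h.py <<'E'
import numpy as np, cv2
from cell import ctrl
def grab(n):
    d=ctrl.get_image(n); im=d["image"]; f=im.shape[0]/2/np.tan(np.radians(d["vfov"])/2)
    d["K"]=np.array([[f,0,d["cx"]],[0,f,d["cy"]],[0,0,1.]]); d["D"]=np.array(d["D"],float); d["T"]=np.array(d["world_to_cam"]); return d
def plane(d,px,z):
    p=cv2.undistortPoints(np.array(px,float).reshape(-1,1,2),d["K"],d["D"]).reshape(-1,2)
    R=d["T"][:3,:3];t=d["T"][:3,3]; c=-R.T@t; r=np.c_[p,np.ones(len(p))]@R
    return c+r*((z-c[2])/r[:,2])[:,None]
def proj(d,P):
    return cv2.projectPoints(np.array(P,float).reshape(-1,1,3),cv2.Rodrigues(d["T"][:3,:3])[0],d["T"][:3,3],d["K"],d["D"])[0].reshape(-1,2)
def save(n,im): cv2.imwrite("pics/"+n,im[:,:,::-1])
E
python3 - <<'E'
from h import *
for n in("top","scene"):
    d=grab(n); save(n+"0.png",d["image"]); R=d["T"][:3,:3]; print(n,d["vfov"],-R.T@d["T"][:3,3],d["D"])
s=ctrl.read_state(); print(s["eef_pos"],s["tool_rot"],s["force"],s["width"],s["clock"])
E
```

```text
top 48.76005092654557 [ 311.68178583   16.80045875 1010.86912486] [0.00061775 0.         0.         0.         0.        ]
scene 55.78011466453513 [ 961.96505462 -161.41578361  735.32507117] [-0.09087639  0.          0.          0.          0.        ]
[186.80529634 621.99230084 230.4913103 ] [-3.13988507e+00  5.72580388e-05  2.84983503e+00] [ 0.29468207 -0.17758181  0.23900144] 85.24311298293551 0.1
```

View pics/top0.png

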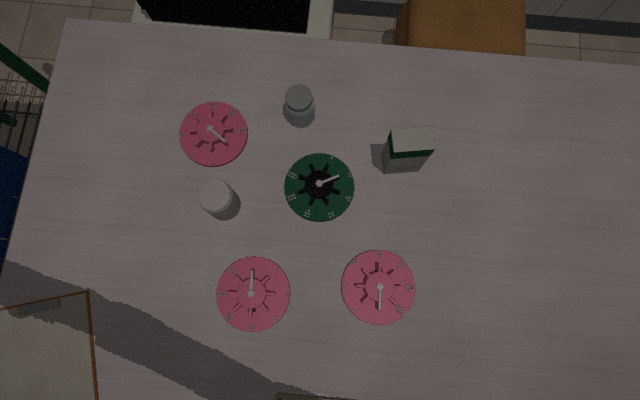

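View pics/scene0.png

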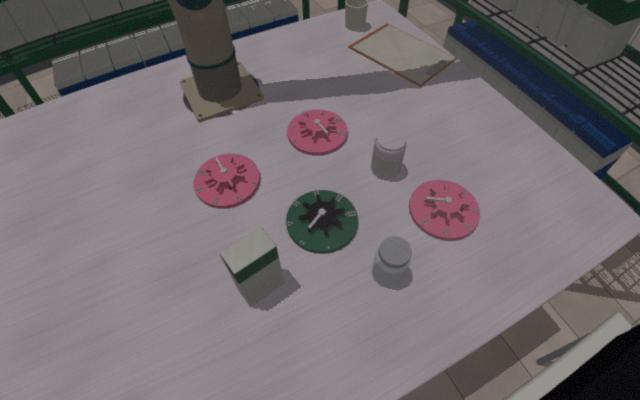

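The top view shows the green counter at (319,187) with its rib pointing right to about (338,177). The jar is at (299,105), the carton at (407,150), the tin at (216,198), and there are three pink look-alikes. Next I'll measure the counter up close.

Run:
```python
from h import *
for n in("top","scene"):
    d=grab(n); im=d["image"]; hsv=cv2.cvtColor(im,cv2.COLOR_RGB2HSV)
    m=cv2.inRange(hsv,(60,90,25),(95,255,255))
    cs=cv2.findContours(m,cv2.RETR_EXTERNAL,cv2.CHAIN_APPROX_NONE)[0]
    box=((270,140),(370,235)) if n=="top" else ((275,180),(365,260))
    c=max((c for c in cs if box[0][0]<c[:,0,0].mean()<box[1][0] and box[0][1]<c[:,0,1].mean()<box[1][1]),key=len)
    P=plane(d,c[:,0],14)[:,:2].astype(np.float32); h=cv2.convexHull(P)
    C,rad=cv2.minEnclosingCircle(h); A=np.c_[h[:,0]*2,np.ones(len(h))]; s=np.linalg.lstsq(A,(h[:,0]**2).sum(1),rcond=None)[0]
    print(n,"enc",C,rad,"fit",s[:2],np.sqrt(s[2]+s[:2]@s[:2]))
    C=s[:2]
    # rectify plane z=15 and z=44 onto world grid: 3 px/mm, x right? use +x up,+y left
    S=3;g=np.arange(-100,100,1/S)
    out=[]
    for z in (15,44):
        X,Y=np.meshgrid(C[0]-g,C[1]-g,indexing='ij')
        q=proj(d,np.stack([X,Y,np.full_like(X,z)],-1).reshape(-1,3)).reshape(len(g),len(g),2).astype(np.float32)
        o=cv2.remap(im,q[...,0],q[...,1],cv2.INTER_CUBIC)
        out.append(cv2.resize(o,(400,400),interpolation=cv2.INTER_AREA))
    big=np.clip(np.hstack(out).astype(float)*1.8,0,255).astype(np.uint8); save(n+"_rect.png",big)
    # rib: bright pixels in z=43 plane within 55mm
    v,u=np.nonzero(cv2.inRange(hsv,(0,0,110),(180,80,255)))
    Q=plane(d,np.c_[u,v],44)[:,:2]-C; r=np.hypot(*Q.T); k=r<50
    print("rib px",k.sum(), "mean dir",np.degrees(np.arctan2(*Q[k&(r>20)].mean(0)[::-1])), "max r",r[k].max())
```

```text
top enc (558.1716918945312, 52.517879486083984) 80.99417114257812 fit [558.15317745  52.5802325 ] 80.1519129265082
rib px 44 mean dir -61.47623629727321 max r 46.929713533241916
scene enc (554.3023681640625, -2.6656105518341064) 57.48606491088867 fit [555.64801423  16.31126555] 50.50579170877823
rib px 112 mean dir -165.2946028845376 max r 49.93688750714036
```

View pics/top_rect.png

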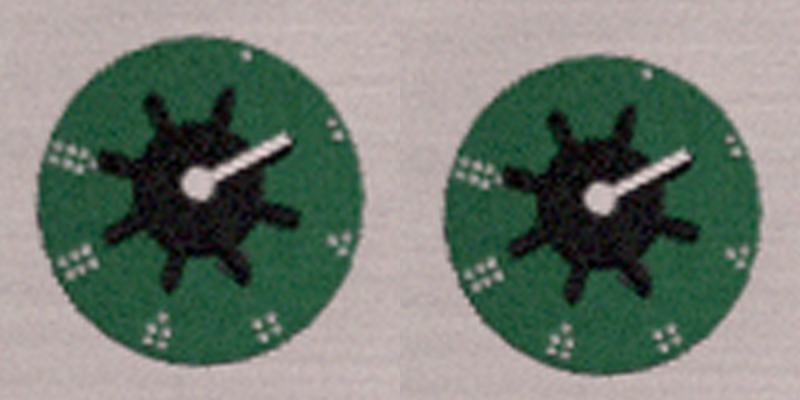

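View pics/scene_rect.png

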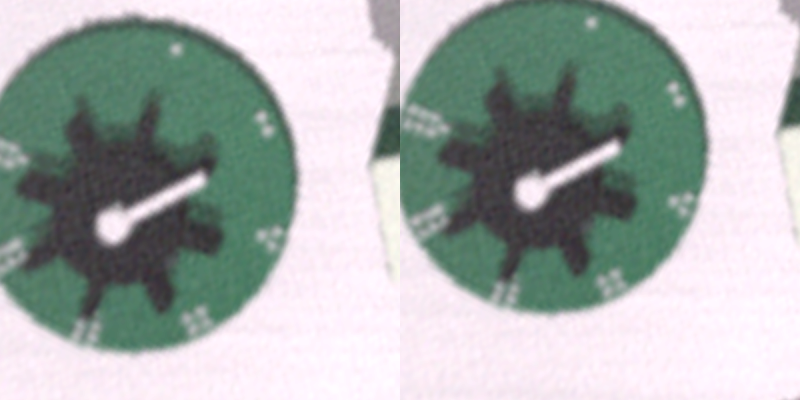

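```bash
cat >> h.py <<'E'
from scipy.spatial.transform import Rotation as Ro
C=np.array([558.5,52.3]); PSI=27.5
def tgt(phi,a=49,off=49.8):   # finger (+tool y side) at angle phi, TCP a tangent-offset behind; returns xy, tool-y angle(deg)
    p=np.radians(phi); t=np.array([np.sin(p),-np.cos(p)]); return C+a*np.array([np.cos(p),np.sin(p)])-off*t, np.degrees(np.arctan2(t[1],t[0]))
def rel(pos,R,xyz,yang):
    # tool down: y axis at yang, z down
    y=np.array([np.cos(np.radians(yang)),np.sin(np.radians(yang)),0]); z=np.array([0,0,-1.]); Rt=np.c_[np.cross(y,z),y,z]
    return np.r_[R.T@(np.array(xyz)-pos)/10, Ro.from_matrix(R.T@Rt).as_rotvec()]
def cur():
    s=ctrl.read_state(); return np.array(s["eef_pos"]),Ro.from_euler("xyz",s["tool_rot"]).as_matrix(),s
E
python3 - <<'E'
from h import *
np.set_printoptions(precision=3,suppress=True)
d=grab("top"); 
for n,px,z in(("tin",(214,192),110),("jar",(298,96),105),("carton",(411,139),165),("pinkL",(253,293),20),("pinkR",(378,287),20),("hub",(319.5,183.5),44)): print(n,plane(d,[px],z)[0])
p,R,s=cur(); print(p,R)
for ph in(185,140):
    xy,ya=tgt(ph); print(ph,xy,ya,rel(p,R,[*xy,150],ya))
E
```

```text
tin [501.781 267.111 110.   ]
jar [736.92  115.196 105.   ]
carton [ 636.539 -128.869  165.   ]
pinkL [303.103 173.07   20.   ]
pinkR [341.915 -99.168  20.   ]
hub [557.61   50.652  44.   ]
[186.906 622.261 230.873] [[-0.958  0.288 -0.   ]
 [ 0.288  0.958 -0.001]
 [-0.    -0.001 -1.   ]]
185 [514.027  -1.581] 95.0 [-49.279 -50.326   8.133  -0.001  -0.     -0.379]
140 [488.953  45.648] 49.999999999999986 [-45.518 -46.525   8.129  -0.001   0.      0.406]
```

step_arm --commands '[-3.1,-3.2,0,0,0,0,1,-6.2,-6.4,0,0,0,0,1,-9.3,-9.6,0,0,0,-0.04,1,-12.4,-12.8,0,0,0,-0.08,1,-15.5,-16,0,0,0,-0.12,1,-18.6,-19.2,0,0,0,-0.16,1,-21.7,-22.4,0,0,0,-0.2,1,-24.8,-25.6,0,0,0,-0.25,1,-27.9,-28.8,0,0,0,-0.3,1,-31,-32,0,0,0,-0.38,1]'

```text
clock: 1.25
eef_pos: [392.4, 225.3, 231.5]
tool_rot: [3.141, 0.001, -3.051]
force: [1.1, 0.4, -0.4]
width: 85.5
gripper_force: 0.0
```

Run:
```python
from h import *
np.set_printoptions(precision=3,suppress=True)
p,R,s=cur(); print(p,s["tool_rot"],s["clock"],s["qpos"],s["force"])
xy,ya=tgt(185); print(rel(p,R,[*xy,100],ya))
```

```text
[392.421 225.296 231.484] [ 3.141  0.001 -3.051] 1.25 [-0.559  0.35  -0.033  2.043  0.016  0.748  1.061] [ 1.065  0.426 -0.377]
[-10.04  -23.703  13.149   0.      0.001   0.004]
```

step_arm --commands '[-1.7,-4,0,0,0,0,1,-3.4,-8,0,0,0,0,1,-5.1,-12,0,0,0,0,1,-6.8,-16,0,0,0,0,1,-8.5,-20,0,0,0,0,1,-10,-23.7,1,0,0,0,1,-10,-23.7,5,0,0,0,1,-10,-23.7,9,0,0,0,1,-10,-23.7,13,0,0,0,1,-10,-23.7,13,0,0,0,1]'

```text
clock: 2.25
eef_pos: [508.4, -0.6, 97.1]
tool_rot: [3.141, -0.01, -3.054]
force: [-0.2, -0.4, 0.9]
width: 85.5
gripper_force: 0.0
```

Run:
```python
from h import *
np.set_printoptions(precision=3,suppress=True)
p,R,s=cur(); print(p,s["tool_rot"],s["clock"],s["force"])
xy,ya=tgt(185); print(rel(p,R,[*xy,60],ya))
d=grab("scene"); im=d["image"]; 
fy=R[:,1]
for nm,P in (("tip in",p+fy*49.8+[0,0,13]),("TCP",p),("outer",p-fy*49.8+[0,0,13]),("axle",[*C,44])): print(nm,P,proj(d,P))
o=proj(d,[*C,32])[0].astype(int); c=im[o[1]-100:o[1]+50,o[0]-100:o[0]+100]; print(o)
save("hov.png",np.clip(cv2.resize(c,(800,600),interpolation=cv2.INTER_CUBIC).astype(float)*1.3,0,255).astype(np.uint8))
```

```text
[508.419  -0.573  97.118] [ 3.141 -0.01  -3.054] 2.25 [-0.163 -0.42   0.891]
[-0.587 -0.152  3.706  0.001 -0.01   0.001]
tip in [504.04   49.034 110.145] [[308.276 174.961]]
TCP [508.419  -0.573  97.118] [[288.463 188.989]]
outer [512.799 -50.18  110.09 ] [[266.964 195.953]]
axle [np.float64(558.5), np.float64(52.3), 44] [[321.845 210.436]]
[321 213]
```

View pics/hov.png

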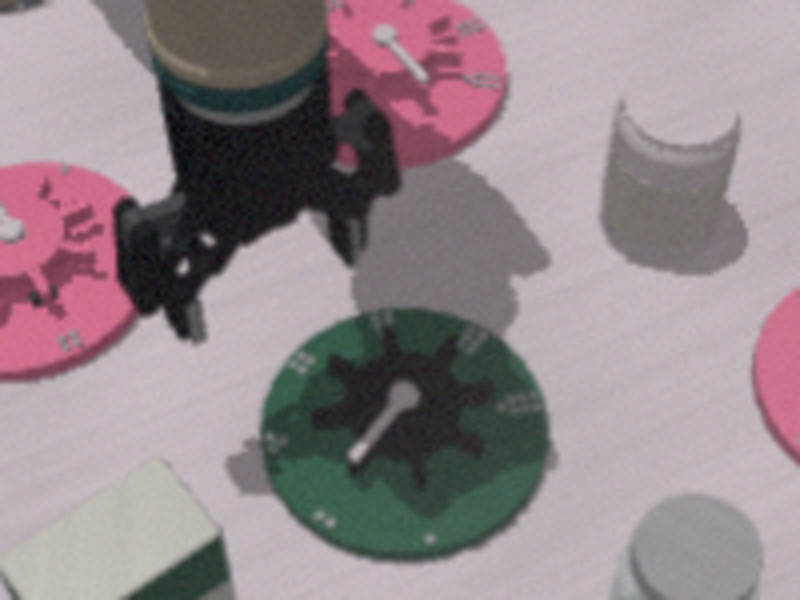

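The close view shows the open gripper hovering. The inner fingertip is at crop (353,262), which is scene (309,178), close to the predicted (308,175). The outer tip is at crop (197,340), and the rib still points at two. I'll use depth to get the fingertip shape.

Run:
```python
from h import *
np.set_printoptions(precision=1,suppress=True)
p,R,s=cur()
for n in("scene","top"):
    d=grab(n); v,u=np.mgrid[0:400,0:640]; Z=d["range_z"]; k=Z>0
    q=cv2.undistortPoints(np.c_[u[k],v[k]].astype(float).reshape(-1,1,2),d["K"],d["D"]).reshape(-1,2)
    T=d["T"]; W=(np.c_[q,np.ones(len(q))]*Z[k][:,None]-T[:3,3])@T[:3,:3]
    L=(W-p)@R
    for sg in (1,-1):
      for z0 in range(-48,4,4):
        m=(L[:,2]>=z0)&(L[:,2]<z0+4)&(abs(L[:,0])<30)&(sg*L[:,1]>25)&(sg*L[:,1]<80)
        if m.sum(): print(n,sg,z0,m.sum(),"x",L[m,0].min(),L[m,0].max(),"y",L[m,1].min(),L[m,1].max())
```

```text
scene 1 -48 8 x -13.411309466310986 -1.8067958936165285 y 42.542947354031014 48.63772376688821
scene 1 -44 10 x -12.293239303979929 1.4480878319277597 y 42.47809632179612 56.25003072320807
scene 1 -40 10 x -13.493350193731327 6.005444876413959 y 42.442959606954965 53.36417250030084
scene 1 -36 14 x -12.085850483411972 9.505879693808154 y 41.887904572763205 56.49648893222255
scene 1 -32 10 x -11.929584632933915 5.734182018388362 y 42.44102101182328 55.74393719804231
scene 1 -28 14 x -14.299538255892356 6.631733024074102 y 41.954661267591966 55.73512125292709
scene 1 -24 11 x -12.623611212036876 8.380773590826639 y 42.50559636655709 56.75092601797221
scene 1 -20 10 x -12.69105553886074 7.437035643168187 y 42.130555316720255 53.20901338322202
scene 1 -16 5 x -11.718981734918314 4.3396658989776835 y 42.58388861096833 43.23266445061783
scene 1 -12 1 x 8.903435791617595 8.903435791617595 y 43.46307100681892 43.46307100681892
scene -1 -48 8 x -13.502213783380629 -8.362865569797892 y -54.82356437605364 -42.990357182657704
scene -1 -44 8 x -11.409998908621334 -7.021834455301073 y -56.89063148930452 -45.565061806561054
scene -1 -40 12 x -12.356284242847615 3.9695572562864574 y -56.36676668448437 -43.7828895988358
scene -1 -36 11 x -11.701906316873147 0.5061527057977515 y -56.49487124786037 -44.94305163993455
scene -1 -32 12 x -11.736561936123614 6.254736654772257 y -56.70735486820568 -42.88054263357216
scene -1 -28 11 x -11.910009130668726 2.5155975006701388 y -56.51568354477945 -43.79494030233367
scene -1 -24 11 x -12.428407106767411 2.095824665011024 y -56.010816530154536 -44.11393804924733
scene -1 -20 3 x -12.22714334594943 -7.725417938949976 y -51.412904294082644 -49.26696247269787
scene -1 -16 3 x -10.578369140008427 -5.891183646226534 y -49.09914541611278 -46.360110871802014
```

Run:
```python
from h import *
np.set_printoptions(precision=3,suppress=True)
p,R,s=cur(); print(p,s["tool_rot"],s["clock"],s["force"])
xy,ya=tgt(185); print(xy,rel(p,R,[*xy,50],ya))
```

```text
[513.324  -0.303 102.619] [-3.141  0.002 -3.053] 2.4 [0.059 0.358 1.56 ]
[514.027  -1.581] [-0.049 -0.133  5.262 -0.     0.002  0.001]
```

step_arm --commands '[0,-0.1,2.5,0,0,0,1,0,-0.1,5.2,0,0,0,1,0,-0.1,5.2,0,0,0,1,0,-0.1,5.2,0,0,0,1]'

```text
clock: 2.8
eef_pos: [513.6, -1.3, 51.1]
tool_rot: [-3.141, 0.002, -3.053]
force: [-0.2, 1.0, 0.1]
width: 85.5
gripper_force: 0.0
```

Run:
```python
from h import *
np.set_printoptions(precision=3,suppress=True)
p,R,s=cur(); print(p,s["tool_rot"],s["clock"],s["force"])
xy,ya=tgt(185); print(xy,rel(p,R,[*xy,13],ya))
```

```text
[513.556  -1.263  51.089] [-3.141  0.002 -3.053] 2.8 [-0.161  1.035  0.149]
[514.027  -1.581] [-0.035 -0.035  3.809 -0.     0.002  0.001]
```

step_arm --commands '[0,0,0.7,0,0,0,1,0,0,1.4,0,0,0,1,0,0,2.1,0,0,0,1,0,0,2.7,0,0,0,1,0,0,3.3,0,0,0,1,0,0,3.8,0,0,0,1,0,0,3.8,0,0,0,1]'

```text
clock: 3.5
eef_pos: [511.8, -1.4, 10.4]
tool_rot: [3.141, -0.002, -3.053]
force: [-0.4, 0.4, 1.0]
width: 85.7
gripper_force: 0.0
```

Run:
```python
from h import *
np.set_printoptions(precision=2,suppress=True)
p,R,s=cur(); print(p,s["tool_rot"],s["clock"],s["force"])
d=grab("scene"); save("in.png",np.clip(cv2.resize(d["image"][150:260,260:390],(780,660)[:1]+(594,),interpolation=cv2.INTER_CUBIC).astype(float)*1.3,0,255).astype(np.uint8))
for ph in np.arange(185,136,-5): 
    xy,ya=tgt(ph); r=rel(p,R,[*xy,13],ya); print(ph,r[[0,1,2,5]])
```

```text
[511.79  -1.41  10.45] [ 3.14 -0.   -3.05] 3.5 [-0.41  0.37  1.03]
185 [-0.22 -0.04 -0.26  0.  ]
180 [ 0.19  0.41 -0.25  0.09]
175 [ 0.57  0.89 -0.25  0.18]
170 [ 0.9   1.4  -0.25  0.26]
165 [ 1.19  1.94 -0.25  0.35]
160 [ 1.42  2.5  -0.25  0.44]
155 [ 1.61  3.08 -0.25  0.52]
150 [ 1.75  3.68 -0.25  0.61]
145 [ 1.83  4.28 -0.25  0.7 ]
140 [ 1.86  4.89 -0.25  0.79]
```

View pics/in.png

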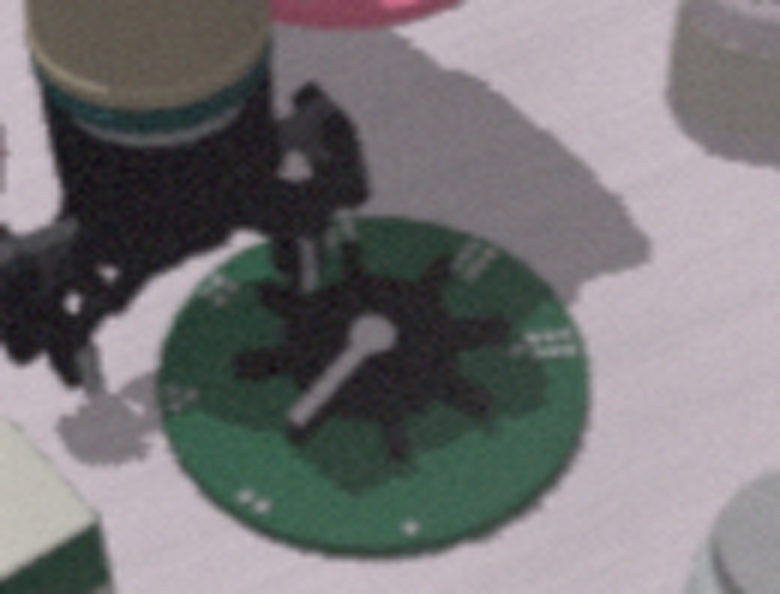

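The view shows the fingertip at (305,265) down in the gap between two star points, touching nothing. I'll make the first click by arcing clockwise about the axle.

step_arm --commands '[0.21,0.22,0,0,0,0.045,1,0.41,0.45,0,0,0,0.09,1,0.6,0.69,0,0,0,0.13,1,0.79,0.93,0,0,0,0.175,1,0.96,1.18,0,0,0,0.22,1,1.12,1.44,0,0,0,0.26,1,1.27,1.71,0,0,0,0.305,1,1.41,1.98,0,0,0,0.35,1,1.53,2.26,0,0,0,0.395,1,1.64,2.54,0,0,0,0.44,1]'

```text
clock: 4.55
eef_pos: [493.4, 22.6, 11.3]
tool_rot: [-3.141, -0.0, 2.786]
force: [-1.4, -1.9, 1.8]
width: 84.8
gripper_force: 0.8
```

```bash
cat > rib.py <<'E'
from h import *
np.set_printoptions(precision=2,suppress=True)
p,R,s=cur(); print(p,s["tool_rot"],s["clock"],s["force"])
for n in("top","scene"):
    d=grab(n); hsv=cv2.cvtColor(d["image"],cv2.COLOR_RGB2HSV)
    v,u=np.mgrid[0:400,0:640]; Q=plane(d,np.c_[u.ravel(),v.ravel()],44)[:,:2]-C; r=np.hypot(*Q.T).reshape(400,640)
    V=hsv[...,2].astype(int); th=100 if n=="scene" else 90
    k=(r<47)&(r>14)&(V>th)&(hsv[...,1]<90); a=np.degrees(np.arctan2(Q[:,1],Q[:,0])).reshape(400,640)[k]
    print(n,k.sum(),np.histogram(a,bins=np.arange(-180,181,15))[0], "V",np.percentile(V[r<47],[50,90,98]))
d=grab("scene")
for ph in [160,155,150,145,140]+[185]: 
    xy,ya=tgt(ph); print(ph,rel(p,R,[*xy,13],ya)[[0,1,2,5]])
E
python3 rib.py
```

```text
[493.4   22.64  11.27] [-3.14 -0.    2.79] 4.55 [-1.43 -1.85  1.79]
top 442 [ 1  0  0  2  6  9 12 36 37 32 10  6 48 49 50 44 44 27 14  9  2  4  0  0] V [89. 96. 99.]
scene 23 [ 0  0  0  0  0  0 16  7  0  0  0  0  0  0  0  0  0  0  0  0  0  0  0  0] V [36. 61. 98.]
160 [-0.2   0.03 -0.17 -0.01]
155 [ 0.22  0.48 -0.17  0.08]
150 [ 0.59  0.96 -0.17  0.17]
145 [ 0.93  1.47 -0.17  0.26]
140 [ 1.22  2.   -0.17  0.34]
185 [-2.78 -1.55 -0.17 -0.44]
```

step_arm --commands '[0.21,0.22,0,0,0,0.045,1,0.41,0.45,0,0,0,0.09,1,0.6,0.69,0,0,0,0.13,1,0.79,0.93,0,0,0,0.175,1,0.96,1.18,0,0,0,0.22,1,1.12,1.44,0,0,0,0.26,1,1.27,1.71,0,0,0,0.305,1,1.41,1.98,0,0,0,0.35,1,1.41,1.98,0,0,0,0.35,1]'

```text
clock: 5.6
eef_pos: [487.4, 46.6, 11.3]
tool_rot: [3.141, -0.0, 2.439]
force: [0.5, -0.2, -0.1]
width: 85.2
gripper_force: 0.0
```

```bash
python3 rib.py
python3 - <<'E'
from h import *
d=grab("scene"); save("c1.png",np.clip(cv2.resize(d["image"][150:260,260:390],(780,594),interpolation=cv2.INTER_CUBIC).astype(float)*1.3,0,255).astype(np.uint8))
E
```

```text
[487.37  46.59  11.27] [ 3.14 -0.    2.44] 5.6 [ 0.52 -0.16 -0.12]
top 2 [0 0 0 2 0 0 0 0 0 0 0 0 0 0 0 0 0 0 0 0 0 0 0 0] V [61. 71. 77.]
scene 36 [ 0  0  0  0 13 23  0  0  0  0  0  0  0  0  0  0  0  0  0  0  0  0  0  0] V [ 37.    71.   136.92]
160 [-2.19 -1.34 -0.17 -0.35]
155 [-1.64 -1.06 -0.17 -0.27]
150 [-1.12 -0.74 -0.17 -0.18]
145 [-0.64 -0.38 -0.17 -0.09]
140 [-0.18  0.03 -0.17 -0.  ]
185 [-5.15 -1.95 -0.17 -0.79]
```

View pics/c1.png

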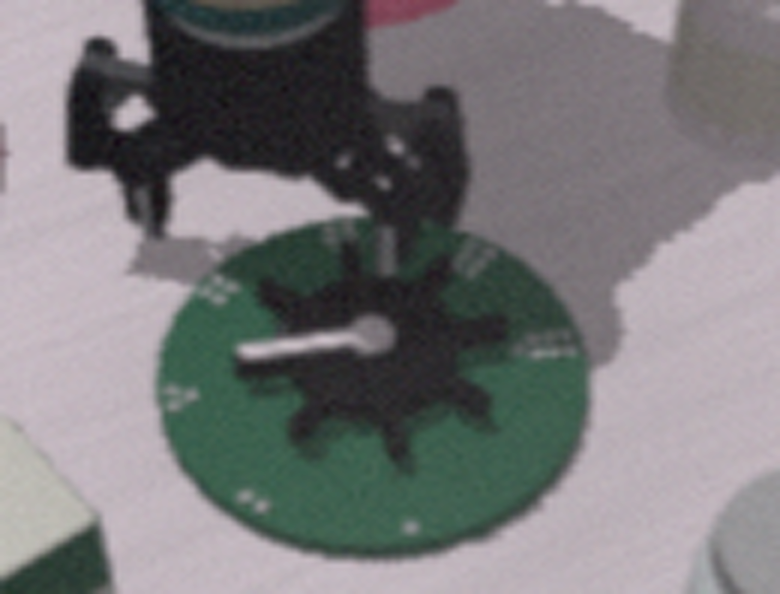

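The view shows the rib (240,350) clicked to the three studs, the fingertip at (390,250) centred in its gap, and the base unmoved. I'll lift, go back and repeat.

step_arm --commands '[0,0,-2,0,0,0,1,0,0,-4,0,0,0,1,-0.8,-0.3,-4,0,0,-0.13,1,-1.6,-0.7,-4,0,0,-0.26,1,-2.4,-1,-4,0,0,-0.39,1,-3.2,-1.3,-4,0,0,-0.52,1,-4,-1.6,-4,0,0,-0.65,1,-4.97,-1.98,-4,0,0,-0.785,1,-4.97,-1.98,-4,0,0,-0.785,1,-4.97,-1.98,-4,0,0,-0.785,1]'

```text
clock: 6.8
eef_pos: [512.3, -1.4, 51.3]
tool_rot: [3.141, -0.0, -3.062]
force: [-0.2, 0.4, 0.5]
width: 85.2
gripper_force: 0.0
```

Run:
```python
from h import *
np.set_printoptions(precision=3,suppress=True)
p,R,s=cur(); print(p,s["tool_rot"],s["clock"],s["force"])
xy,ya=tgt(185); print(xy,rel(p,R,[*xy,13],ya))
```

```text
[512.271  -1.408  51.251] [ 3.141 -0.    -3.062] 6.8 [-0.179  0.363  0.546]
[514.027  -1.581] [-0.175 -0.033  3.825  0.    -0.    -0.008]
```

step_arm --commands '[-0.1,0,0.7,0,0,0,1,-0.1,0,1.4,0,0,0,1,-0.1,0,2.1,0,0,0,1,-0.1,0,2.7,0,0,0,1,-0.1,0,3.3,0,0,0,1,-0.1,0,3.8,0,0,0,1,-0.1,0,3.8,0,0,0,1]'

```text
clock: 7.5
eef_pos: [513.0, -1.2, 12.5]
tool_rot: [3.142, -0.001, -3.058]
force: [1.4, 0.0, -0.3]
width: 85.4
gripper_force: 0.0
```

step_arm --commands '[0.21,0.22,0,0,0,0.045,1,0.41,0.45,0,0,0,0.09,1,0.6,0.69,0,0,0,0.13,1,0.79,0.93,0,0,0,0.175,1,0.96,1.18,0,0,0,0.22,1,1.12,1.44,0,0,0,0.26,1,1.27,1.71,0,0,0,0.305,1,1.41,1.98,0,0,0,0.35,1,1.53,2.26,0,0,0,0.395,1,1.64,2.54,0,0,0,0.44,1]'

```text
clock: 8.5
eef_pos: [494.9, 22.9, 13.3]
tool_rot: [-3.142, -0.0, 2.781]
force: [-1.0, -2.5, 1.2]
width: 85.2
gripper_force: 0.8
```

step_arm --commands '[0.21,0.22,0,0,0,0.045,1,0.41,0.45,0,0,0,0.09,1,0.6,0.69,0,0,0,0.13,1,0.79,0.93,0,0,0,0.175,1,0.96,1.18,0,0,0,0.22,1,1.12,1.44,0,0,0,0.26,1,1.27,1.71,0,0,0,0.305,1,1.41,1.98,0,0,0,0.35,1,1.41,1.98,0,0,0,0.35,1]'

```text
clock: 9.4
eef_pos: [488.7, 46.9, 13.3]
tool_rot: [3.142, -0.0, 2.434]
force: [0.3, 0.6, 0.8]
width: 85.4
gripper_force: 0.0
```

```bash
python3 rib.py
```

```text
[488.73  46.9   13.26] [ 3.14 -0.    2.43] 9.4 [0.34 0.61 0.84]
top 2 [0 0 0 2 0 0 0 0 0 0 0 0 0 0 0 0 0 0 0 0 0 0 0 0] V [64. 73. 83.]
scene 32 [ 0  8 23  1  0  0  0  0  0  0  0  0  0  0  0  0  0  0  0  0  0  0  0  0] V [ 37.    70.   120.96]
160 [-2.11 -1.44  0.03 -0.36]
155 [-1.56 -1.16  0.03 -0.27]
150 [-1.05 -0.85  0.03 -0.18]
145 [-0.56 -0.48  0.03 -0.1 ]
140 [-0.1  -0.08  0.03 -0.01]
185 [-5.07 -2.04  0.02 -0.79]
```

Rib at about -152°, which is the four studs. Now the last click.

step_arm --commands '[0,0,-2,0,0,0,1,0,0,-4,0,0,0,1,-0.8,-0.3,-4,0,0,-0.13,1,-1.6,-0.7,-4,0,0,-0.26,1,-2.4,-1,-4,0,0,-0.39,1,-3.2,-1.3,-4,0,0,-0.52,1,-4,-1.6,-4,0,0,-0.65,1,-5,-2,-4,0,0,-0.785,1,-5,-2,-4,0,0,-0.785,1,-5,-2,-4,0,0,-0.785,1]'

```text
clock: 10.55
eef_pos: [513.6, -1.6, 53.2]
tool_rot: [3.141, -0.0, -3.067]
force: [-0.1, 0.7, 0.7]
width: 85.4
gripper_force: 0.0
```

Run:
```python
from h import *
np.set_printoptions(precision=3,suppress=True)
p,R,s=cur(); print(p,s["tool_rot"],s["clock"],s["force"])
xy,ya=tgt(185); print(xy,rel(p,R,[*xy,13],ya))
d=grab("scene"); save("c2.png",np.clip(cv2.resize(d["image"][150:260,260:390],(780,594),interpolation=cv2.INTER_CUBIC).astype(float)*1.3,0,255).astype(np.uint8))
```

```text
[513.558  -1.624  53.249] [ 3.141 -0.    -3.067] 10.55 [-0.077  0.673  0.739]
[514.027  -1.581] [-0.049 -0.001  4.025  0.    -0.    -0.013]
```

View pics/c2.png

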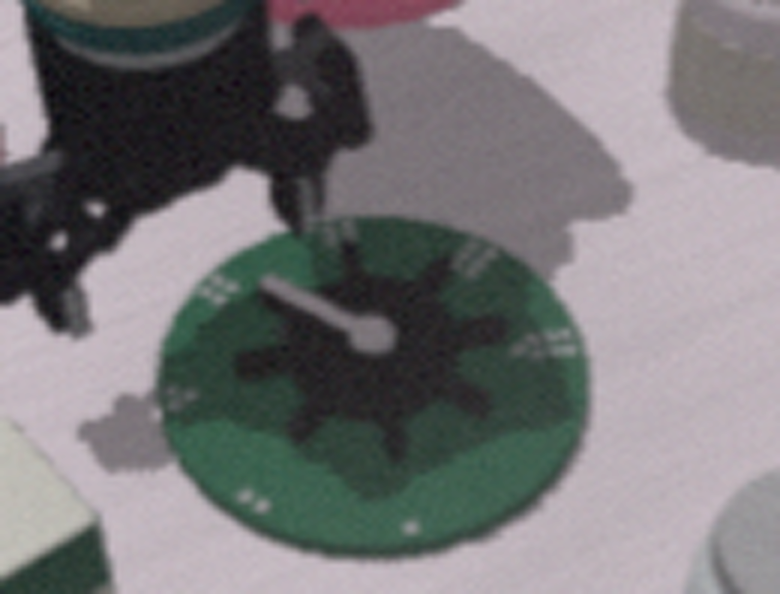

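The rib tip (265,285) now points at the four studs (220,290). The counter hasn't moved and the finger is clear above its gap. I'll make the third stroke.

step_arm --commands '[0,0,0.8,0,0,-0.01,1,0,0,1.6,0,0,-0.01,1,0,0,2.3,0,0,-0.01,1,0,0,2.9,0,0,-0.01,1,0,0,3.5,0,0,-0.01,1,0,0,4,0,0,-0.01,1,0,0,4,0,0,-0.01,1]'

```text
clock: 11.3
eef_pos: [513.3, -1.5, 12.5]
tool_rot: [3.141, -0.001, -3.054]
force: [-1.0, -0.4, 0.2]
width: 85.3
gripper_force: 0.0
```

step_arm --commands '[0.21,0.22,0,0,0,0.045,1,0.41,0.45,0,0,0,0.09,1,0.6,0.69,0,0,0,0.13,1,0.79,0.93,0,0,0,0.175,1,0.96,1.18,0,0,0,0.22,1,1.12,1.44,0,0,0,0.26,1,1.27,1.71,0,0,0,0.305,1,1.41,1.98,0,0,0,0.35,1,1.53,2.26,0,0,0,0.395,1,1.64,2.54,0,0,0,0.44,1]'

```text
clock: 12.3
eef_pos: [495.0, 22.6, 13.3]
tool_rot: [-3.141, -0.0, 2.786]
force: [-0.6, -1.9, -0.1]
width: 85.4
gripper_force: 0.8
```

step_arm --commands '[0.21,0.22,0,0,0,0.045,1,0.41,0.45,0,0,0,0.09,1,0.6,0.69,0,0,0,0.13,1,0.79,0.93,0,0,0,0.175,1,0.96,1.18,0,0,0,0.22,1,1.12,1.44,0,0,0,0.26,1,1.27,1.71,0,0,0,0.305,1,1.41,1.98,0,0,0,0.35,1,1.41,1.98,0,0,0,0.35,1]'

```text
clock: 13.2
eef_pos: [488.8, 46.5, 13.2]
tool_rot: [3.142, -0.0, 2.439]
force: [-0.3, -0.2, -0.3]
width: 85.5
gripper_force: 0.0
```

step_arm --commands '[0,0,-1,0,0,0,1,0,0,-3,0,0,0,1,0,0,-6,0,0,0,1,0,0,-10,0,0,0,1,0,0,-12,0,0,0,1,0,0,-12,0,0,0,1,0,0,-12,0,0,0,1]'

```text
clock: 13.9
eef_pos: [488.9, 45.9, 133.8]
tool_rot: [3.141, 0.0, 2.44]
force: [-0.3, -0.1, -0.6]
width: 85.5
gripper_force: 0.0
```

```bash
python3 rib.py
python3 - <<'E'
from h import *
d=grab("scene"); save("c3.png",np.clip(cv2.resize(d["image"][120:300,210:430],(770,630)[:1]+(590,),interpolation=cv2.INTER_CUBIC).astype(float)*1.3,0,255).astype(np.uint8))
E
```

```text
[488.88  45.93 133.84] [3.14 0.   2.44] 13.9 [-0.29 -0.14 -0.61]
top 0 [0 0 0 0 0 0 0 0 0 0 0 0 0 0 0 0 0 0 0 0 0 0 0 0] V [68. 73. 76.]
scene 0 [0 0 0 0 0 0 0 0 0 0 0 0 0 0 0 0 0 0 0 0 0 0 0 0] V [ 39.   69.8 135. ]
160 [-2.02 -1.4  12.08 -0.35]
155 [-1.48 -1.12 12.08 -0.27]
150 [-0.96 -0.8  12.08 -0.18]
145 [-0.47 -0.43 12.08 -0.09]
140 [-0.02 -0.03 12.08 -0.  ]
185 [-4.98 -2.02 12.08 -0.79]
```

View pics/c3.png

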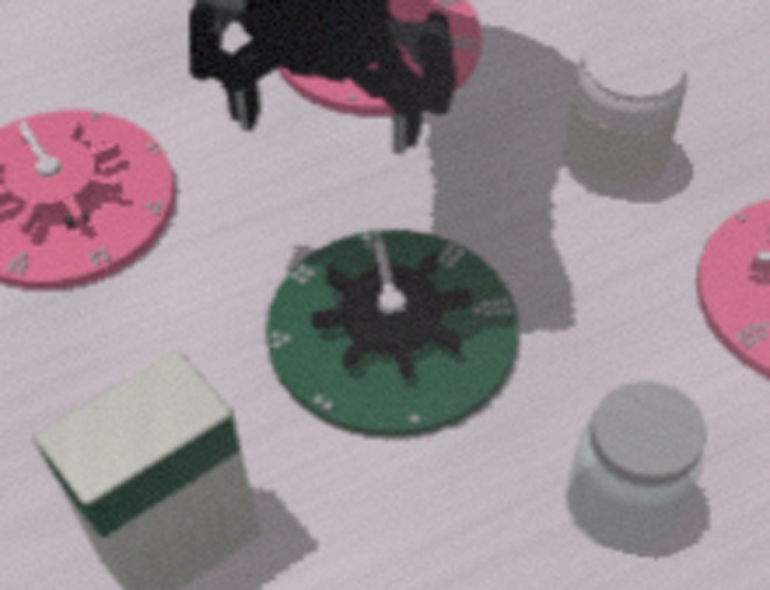

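The rib tip (380,236) points at the five studs (372,238). The counter, carton, tin and jar are undisturbed, and the hand is well clear. Handing in.

```bash
python3 -c "
from cell import ctrl; print(ctrl.finish_job())"
```

```text
the job is handed in; nothing more can be done
None
```

I flicked the green counter's wheel three clicks clockwise, from two to five; the last picture shows the rib at the five studs, the counter and its neighbours undisturbed and the hand clear; I handed the job in at about 14 s, and no verdict came back.

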